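Pull the failed driver card from the ignition rack

TASK

The plug-in card with the red rail has failed: shut the ignition driver rack down by pressing its red button and letting it spring back, then holding the white discharge button fully down for a good second and letting go. After that push down the blue ejector key in front of that card until the card has popped up and stays up, draw it straight up out of its guides by its rail, and lower it upright to the bottom of the tote compartment that has the red clip before letting it go. Press one button at a time and never the green start button, leave the other cards seated, and do not shift or knock over the things standing about.

Things in the scene. Friction and masses are not known exactly. Their poses are not given: they have to be found in the camera images.
- rack: Grey steel card rack, fixed. Origin on the bench, -x of its frame faces the robot, z up. Spans x -115..70, y -100..100 mm. Card cage x -72..70, y -44..100, its slotted top plate 102 mm high; control bay y -100..-44, 102 mm high; front deck x -115..-72, 38 mm high, with four ejector keys above it. Card slots run along x, 16 mm wide, centred at y = -26, 10, 46, 82 (slots 1 to 4).
- card_red: Failed card: thin green circuit card 110 (x) x 4 (y) x 74 mm high, with a RED rail on its top edge, 90 long, 10 thick, from 70 to 92 mm above the lower edge. Origin mid lower edge, z up. 0.1 to 0.2 kg. Starts seated in any slot: origin at rack x = 7, z = 12 mm, the rail only 2 mm out of the top plate, too little to grip. Its key raises it about 24 mm.
- card_a: Good card, same make and size but with a grey rail, seated in one of the other slots; origin mid lower edge. All cards are guided at both ends by 7 mm wide grooves from rack z = 12 to 99 mm, so they must leave straight up.
- card_b: Good card with grey rail, as card_a.
- card_c: Good card with grey rail, as card_a.
- btn_stop (a joint): Travel of the red stop button, m: 0 up, 0.006 fully down; spring, 5 N fully down.
- btn_discharge (a joint): Travel of the white discharge button, m: 0 up, 0.006 fully down; spring, 5 N fully down.
- btn_start (a joint): Travel of the green start button (not to be pressed), m: 0 up, 0.006 fully down.
- btn_stop_top (a point): Middle of the top of the red button, 27 mm across, on the control bay, nearest the robot; the buttons stand in a row along the rack's x, 41 mm apart.
- btn_discharge_top (a point): Middle of the top of the white button, 27 mm across, the middle one of the row.
- btn_start_top (a point): Middle of the top of the green button, 27 mm across, at the back of the row.
- key_1_pad (a point): Middle of the top of the blue pad of ejector key 1 (slot 1): 30 mm long (rack x), 20 wide (rack y), next pad 36 mm away. Up, it lies at rack x = -103, z = 70 mm. Fully down (hard stop) it is 17 mm lower, 6 mm nearer the rack's front, slopes 0.36 rad, and the card is raised about 24 mm. Needs 6 to 12 N; stays where it is left and holds the card up.
- key_2_pad (a point): Pad of the ejector key of slot 2, as key_1_pad.
- key_3_pad (a point): Pad of the ejector key of slot 3, as key_1_pad.
- key_4_pad (a point): Pad of the ejector key of slot 4, as key_1_pad.
- tote: Black tote, fixed, 132 (x) x 102 (y) x 62 mm high, origin at the centre of its underside; a 6 mm lip round the rim. Walls and floor 3 mm. Two dividers as high as the walls make three compartments side by side, centred at y = -33, 0 and 33 mm, each 126 mm long in x and 30 mm wide.
- clip_red: Red plastic clip, 24 mm wide, on the front wall of one compartment, which it marks (which one varies). Origin on the wall's top edge (62 mm high) at the compartment's middle; frame parallel to the tote's: the compartment's centre lies 64.5 mm from it along +x, its floor 59 mm below. The clip stands 4 mm above the rim.
- clip_yellow: Yellow clip on another compartment, same form.
- clip_green: Green clip on another compartment, same form.
- spray_can: Spray can standing upright, 59 mm across, 215 mm high; origin at its foot's centre. Not to be disturbed.
- oil_filter: Blue oil filter standing upright, 66 mm across, 79 mm high; origin at its foot's centre. Not to be disturbed.
- steel_cup: Steel cup standing upright, 56 x 76 mm with its handle, 52 mm high; origin at its foot's centre. Not to be disturbed.
- torch: Black torch standing on end, 35 mm across, 119 mm high; origin at its foot's centre. Not to be disturbed.

How it is judged:
By the outcome, as a careful person would: the job done as asked, in the order asked, and still so for the second after the job is handed in, with the robot touching nothing.
It also fails if it takes over 48 s, if anything falls off the work surface, if the arm or the gripper's body presses on something with over 40 N, if the wrist force passes 120 N, or if a joint passes its speed limit or range.

ROBOT

A 6-joint arm with a two-finger parallel gripper is mounted at the origin on a cart in front of the work surface, level with it; the furniture and walls round the work are solid. World frame = base frame: x ahead of the robot, y to its left, z up, the work surface at z = 0. Lengths are in m, angles in rad, forces in N, time in s.
With the tool pointing down it reaches from about 0.3 to 0.875 m from the base axis. Payload 4.2 kg.
Tool frame: the origin (TCP) lies at the very end of the fingers, on their centre line; the grasp point (between the pads) lies 19 mm behind it; z points along the fingers, y is the line along which they close (so a half turn about z gives the same grasp; the last joint's range is limited). The gripper opens to 85 mm and grips with 20 to 120 N. Pads are 22 mm wide; open, the fingers measure 114 mm over their backs; the gripper's body (76 mm by 85 mm) begins 54 mm behind the grasp point. The pads swing forward as they close: fully open they stand 13 mm farther back than shut.
Start: joints at [-1.242, 0.32, 1.565, -0, 1.257, -0.02], TCP at [0.197, -0.54, 0.231] pointing down, gripper open.
Joint ranges: [-3.11, 3.11], [-0.84, 2.01], [0.21, 2.61], [-1.34, 4.49], [0.05, 2.63], [-2.56, 2.56]. Speed limits (rad/s): [2.57, 2.57, 3.14, 3.14, 3.14, 3.14].

INTERFACE

Orientations are given as a unit quaternion [x, y, z, w].
In Python, from workcell import bot, eyes, sign_off gives the robot as it stands.
- The arm moves only by the tool send_rows, never from a script. Its argument "targets" is a list of rows, each a list of 7 numbers: the shift along the world's x, y, z in mm, then the turn, a rotation vector about the world's x, y, z in degrees, then the closure, from -1 (fully open) to 1 (shut). In form: [[dx, dy, dz, ax, ay, az, grip], ...]. A call has 1 to 5 rows; each row is the pose to reach, as a shift and turn from the pose commanded when the call began; what a row does not reach only later rows make up. A row lasts 1/10 s, in which the tool goes at most 50 mm and 8.59 degrees, less where a joint would pass 70% of its speed; a pose out of reach is approached as far as the arm can. A call with a gripper value outside its range is refused whole. The fingers move at their own pace and stop on an object; "force" is the grip in N (left out, the last holds). Time passes only in rows, so rows that repeat a pose let the fingers close. It gives the time, the measured TCP pose, the force, the opening and the grip force at its end, in the units of the state.
- bot.sense(): the state, without advancing time (a new reading comes with each control period).
- eyes.grab_frame(name): name is "scene" or "side" or "wrist"; returns a dict with "pixels" (480x640x3 uint8, red, green, blue), "K" (3x3 intrinsics, pixels), "distortion" ([k1, k2, p1, p2, k3] as OpenCV has them; the pictures are not rectified), "world_from_camera" (4x4, takes a point from camera to world coordinates). Camera axes: x right, y up, looking along -z (the intrinsics and any distortion apply to the point x, -y, -z); pixel columns grow to the right and rows downward; lengths in m; the calibration is good to about 2 mm. A picture is of the moment at which its call begins. There is no depth.
- sign_off(): hands the job in; it is judged then, once.
The state is a dict: "clock": time; "q": joint angles; "joint_velocities": joint speeds; "tau": joint torques, N m; "tool_pos": TCP position; "tcp_rot": TCP orientation; "contact_force": force on the tool from outside, world axes, zero at the start; "moment": the same for the moment, N m; "gripper_width": opening from 0.0 (shut) to 1.0 (fully open); "grip_force": force on a finger pad.
Only numpy, scipy, OpenCV 4.12 (cv2) and the standard library are available. Lean on these libraries where they do the work, as an engineer would, in place of code of your own. Each camera call takes 0.05 s, during which the arm holds its last target. There are 200 camera calls.

## Working session

There is one attempt and no reset: what is moved stays moved. The work goes in short steps, Python scripts to look and compute and a tool call to move; the robot and the scene stay as the last step left them, time stands still between calls to the robot, and variables do not carry over. Pictures are saved under pics/ and viewed, at most 10 in all, crops included, and the job is handed in when it is done.

Besides the shell and the picture viewer there is one more tool, called as name([rows], argument=value, ...), one row to a line, values as JSON. send_rows: Moves the arm, as the interface text tells. Its arguments: {"type":"object","properties":{"targets":{"type":"array"},"force":{"type":"number"}},"required":["targets"]}

```bash
ls; mkdir -p pics
cat > h.py <<'E'
import numpy as np, cv2
from workcell import bot, eyes, sign_off
def grab(n,save=None):
    f=eyes.grab_frame(n)
    if save: cv2.imwrite('pics/'+save,cv2.cvtColor(f['pixels'],cv2.COLOR_RGB2BGR))
    return f
def ray(f,u,v):
    p=cv2.undistortPoints(np.array([[[u,v]]],float),np.array(f['K']),np.array(f['distortion']))[0,0]
    T=np.array(f['world_from_camera']); return T[:3,3],T[:3,:3]@np.array([p[0],-p[1],-1])
def onz(f,u,v,z):
    o,d=ray(f,u,v); return o+d*(z-o[2])/d[2]
def proj(f,P):
    T=np.linalg.inv(np.array(f['world_from_camera'])); c=T[:3,:3]@np.array(P)+T[:3,3]
    return cv2.projectPoints(np.array([[c[0],-c[1],-c[2]]]),np.zeros(3),np.zeros(3),np.array(f['K']),np.array(f['distortion']))[0][0,0]
def two(f1,p1,f2,p2):
    o1,d1=ray(f1,*p1);o2,d2=ray(f2,*p2)
    s=np.linalg.lstsq(np.c_[d1,-d2],o2-o1,rcond=None)[0]
    a,b=o1+d1*s[0],o2+d2*s[1]; return (a+b)/2,np.linalg.norm(a-b)
def blobs(f,h0,h1,smin=100,vmin=60,amin=40,smax=255):
    h=cv2.cvtColor(f['pixels'],cv2.COLOR_RGB2HSV)
    if h0<=h1: m=cv2.inRange(h,(h0,smin,vmin),(h1,smax,255))
    else: m=cv2.inRange(h,(h0,smin,vmin),(179,smax,255))|cv2.inRange(h,(0,smin,vmin),(h1,smax,255))
    n,l,s,c=cv2.connectedComponentsWithStats(m)
    return [(c[i].round(1).tolist(),s[i].tolist()) for i in range(1,n) if s[i][4]>amin]
E
python3 - <<'E'
from h import *
for n in ['scene','side','wrist']:
    f=grab(n,n+'0.png'); print(n,np.round(f['world_from_camera'],3).tolist())
    if n!='wrist':
        for k,a in dict(red=(172,6),blue=(100,125),green=(45,85),yellow=(22,34)).items(): print(k,blobs(f,*a))
print(bot.sense())
E
```

```text
pics
scene [[-0.507, 0.648, -0.569, 0.019], [-0.862, -0.374, 0.342, 0.505], [0.009, 0.663, 0.748, 0.771], [0.0, 0.0, 0.0, 1.0]]
red [([579.1, 26.7], [572, 10, 15, 34, 187]), ([454.6, 182.8], [449, 178, 12, 10, 80]), ([183.2, 206.2], [175, 197, 18, 19, 253]), ([457.5, 202.0], [454, 196, 9, 12, 51]), ([320.5, 222.8], [306, 207, 29, 34, 231]), ([352.9, 221.4], [346, 215, 15, 14, 171]), ([541.6, 302.9], [521, 287, 41, 28, 355]), ([231.6, 332.8], [223, 324, 18, 21, 180])]
blue [([310.3, 70.1], [300, 42, 22, 46, 568]), ([350.0, 269.5], [342, 263, 17, 14, 140]), ([334.2, 277.2], [326, 270, 17, 15, 152]), ([318.0, 285.4], [310, 278, 17, 16, 157]), ([301.5, 294.0], [293, 286, 18, 17, 170]), ([327.9, 321.5], [310, 297, 37, 50, 1490]), ([63.9, 349.1], [55, 345, 18, 9, 51]), ([78.8, 359.5], [74, 344, 13, 34, 148]), ([9.6, 372.5], [1, 367, 18, 14, 50]), ([66.1, 439.1], [11, 379, 117, 101, 3482]), ([71.5, 393.8], [65, 387, 15, 14, 113]), ([50.7, 395.2], [40, 390, 22, 11, 94]), ([34.8, 411.0], [29, 404, 15, 14, 113])]
green [([329.9, 197.0], [323, 191, 14, 13, 144]), ([246.5, 321.6], [238, 313, 18,
[... 1519 characters left out ...]
ock': 0.15, 'q': array([-1.24199425e+00,  3.20131049e-01,  1.56537897e+00,  8.28667107e-06,
        1.25744299e+00, -1.99932035e-02]), 'joint_velocities': array([-0.00126944, -0.00179032, -0.00234071,  0.00063681, -0.00195857,
       -0.00132649]), 'tau': array([ 7.53145268e-04, -4.15839529e+01, -2.34344602e+01,  6.72408851e-05,
        6.05132765e-03,  2.42193312e-05]), 'tool_pos': array([ 0.19640418, -0.54002828,  0.23069116]), 'tcp_rot': array([ 9.84831231e-01,  1.73513644e-01, -1.00711221e-04, -6.72688012e-04]), 'contact_force': array([-0.44287443,  0.07901986,  0.31911659]), 'moment': array([-0.03240302,  0.01759263, -0.04631939]), 'grip_force': 0.0, 'gripper_width': 0.9987906729843543}
```

View pics/scene0.png

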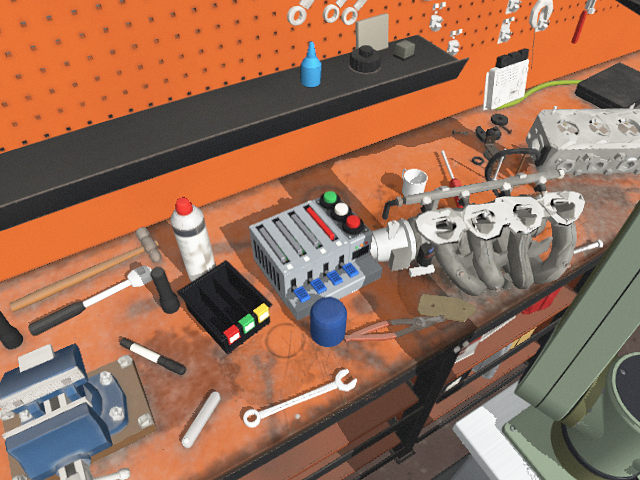

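View pics/side0.png

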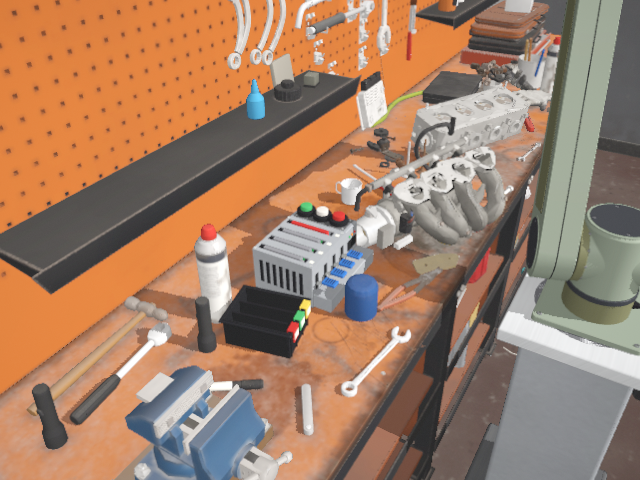

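Scene view: red, white and green buttons at (353,221), (341,209) and (330,197). The red rail at (320,223) is the slot beside the control bay, so slot 1. Its key is the rightmost at (350,270), and the red clip is at (232,333). The side view agrees: rail (310,227), clip (293,329). The oil filter stands close in front of the keys.

Run:
```python
from h import *
a=grab('scene');b=grab('side')
P={}
for n,p,q in [('redbtn',(352.9,221.4),(338.3,215.9)),('greenbtn',(329.9,197),(305.8,207)),('rail',(320.5,222.8),(309.9,227)),
 ('k1',(350,269.5),(354.5,254)),('k2',(334.2,277.2),(346.2,262.9)),('k3',(318,285.4),(338.1,272.3)),('k4',(301.5,294),(329.8,282.1)),
 ('clipR',(231.6,332.8),(292.6,329.1)),('clipG',(246.5,321.6),(298.5,317.1)),('clipY',(260.9,311.2),(304.7,306.1)),('filter',(327.9,321.5),(360.7,297.3)),('cancap',(183.2,206.2),(208.1,232.2))]:
    X,e=two(a,p,b,q);P[n]=X;print(n,(X*1000).round(1),round(e*1000,1))
for n in('redbtn','greenbtn'): print(n,[ (onz(f,*p,.114)*1000).round(1) for f,p in ((a,dict(redbtn=(352.9,221.4),greenbtn=(329.9,197))[n]),(b,dict(redbtn=(338.3,215.9),greenbtn=(305.8,207))[n]))])
d=P['k4']-P['k1'];print('key dir deg',np.degrees(np.arctan2(d[1],d[0]))-90,np.linalg.norm(d[:2]))
d=P['greenbtn']-P['redbtn'];print('btn dir',np.degrees(np.arctan2(d[1],d[0])),np.linalg.norm(d))
d=P['clipR']-P['clipY'];print('clip dir',np.degrees(np.arctan2(d[1],d[0]))-90,np.linalg.norm(d))
# crops
for f,n,(x0,y0,x1,y1) in((a,'s',(160,170,420,365)),(b,'d',(180,170,440,365))):
    c=cv2.resize(f['pixels'][y0:y1,x0:x1],None,fx=3,fy=3,interpolation=cv2.INTER_CUBIC); cv2.imwrite(f'pics/crop_{n}.png',c[:,:,::-1])
```

```text
redbtn [533.  119.  115.1] 0.0
greenbtn [616.1 120.8 113.6] 0.3
rail [575.9 167.2  98.6] 1.5
k1 [466.7 165.3  65.7] 0.3
k2 [467.  200.7  64.7] 0.1
k3 [465.8 236.9  64.6] 0.0
k4 [464.2 273.   64.5] 0.1
clipR [459.  416.1  55.3] 0.5
clipG [466.7 383.9  55.8] 1.0
clipY [473.2 352.3  56.5] 0.7
filter [405.1 251.3  34.5] 0.1
cancap [645.8 406.3 200.3] 0.6
redbtn [array([533.8, 118.4, 114. ]), array([533.9, 117.5, 114. ])]
greenbtn [array([615.9, 121. , 114. ]), array([615.5, 121.5, 114. ])]
key dir deg 1.3264625674231354 0.10779269526330817
btn dir 1.2061189195267377 0.08314751079413442
clip dir 12.561282385385852 0.0654048449316879
```

View pics/crop_s.png

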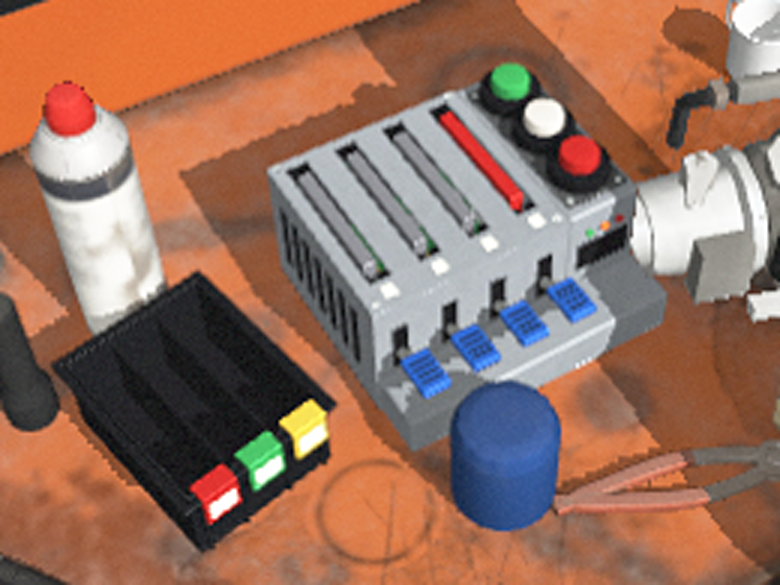

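Everything checks out: the key pitch is 36 mm, buttons 41 mm and clips 33 mm apart. Rack yaw is about 1.3° with its origin near (568, 193). Tote yaw is about 12.6°. I'm heading to the red button.

send_rows([
  [10, 30, 40, 0, 0, -4, 1],
  [30, 70, 80, 0, 0, -9, 1],
  [52, 112, 100, 0, 0, -14, 1],
  [74, 155, 100, 0, 0, -18.7, 1],
  [96, 198, 100, 0, 0, -18.7, 1],
], force=40)

```text
clock: 0.75
tool_pos: [0.2898, -0.3479, 0.3325]
tcp_rot: [1.0, 0.01, 0.001, 0.001]
contact_force: [0.5, -0.5, -0.1]
gripper_width: 0.144
grip_force: 0.0
```

send_rows([
  [22, 43, 0, 0, 0, 0, 1],
  [44, 87, 0, 0, 0, 0, 1],
  [66, 131, 0, 0, 0, 0, 1],
  [88, 174, 0, 0, 0, 0, 1],
  [110, 217, 0, 0, 0, 0, 1],
])

```text
clock: 1.25
tool_pos: [0.3995, -0.1302, 0.3315]
tcp_rot: [1.0, 0.011, 0.0, 0.0]
contact_force: [0.8, 0.0, 0.3]
gripper_width: -0.003
grip_force: 0.0
```

send_rows([
  [22, 43, 0, 0, 0, 0, 1],
  [44, 87, 0, 0, 0, 0, 1],
  [66, 131, 0, 0, 0, 0, 1],
  [88, 174, 0, 0, 0, 0, 1],
  [110, 217, 0, 0, 0, 0, 1],
])

```text
clock: 1.75
tool_pos: [0.5095, 0.087, 0.3313]
tcp_rot: [1.0, 0.011, 0.0, 0.0]
contact_force: [0.3, -0.3, 0.6]
gripper_width: 0.005
grip_force: 0.0
```

send_rows([
  [10, 13, -40, 0, 0, 0, 1],
  [20.5, 26.5, -85, 0, 0, 0, 1],
  [20.5, 26.5, -130, 0, 0, 0, 1],
  [20.5, 26.5, -175, 0, 0, 0, 1],
  [20.5, 26.5, -195, 0, 0, 0, 1],
])

```text
clock: 2.25
tool_pos: [0.5269, 0.1112, 0.1319]
tcp_rot: [1.0, 0.011, -0.004, 0.001]
contact_force: [-0.1, -0.5, -0.2]
gripper_width: -0.001
grip_force: 0.0
```

Run:
```python
from h import *
ims=[]
for n in('scene','side'):
    f=grab(n); c=f['pixels'][150:310,270:430]; ims.append(cv2.resize(c,(400,400),interpolation=cv2.INTER_CUBIC))
    print(proj(f,[.5335,.1185,.116]))
cv2.imwrite('pics/press.png',np.hstack(ims)[:,:,::-1]); s=bot.sense();print(s['tool_pos'],s['contact_force'])
```

```text
[353.00623329 220.81718398]
[338.22527938 215.39246126]
[0.52717244 0.11105432 0.13284858] [-0.11594307  0.2678944  -0.68264921]
```

View pics/press.png

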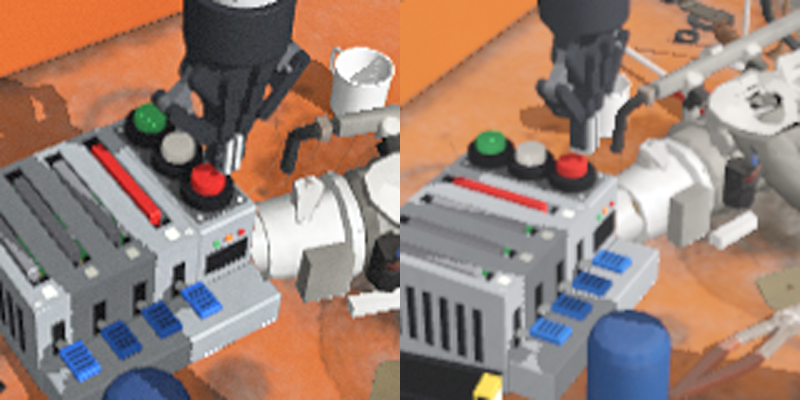

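The closed fingertips are just behind and to the right of the red button (scene crop (232,155) against button (207,180)). That agrees with the measured TCP being 7 mm short in x and y. I'll shift and press.

send_rows([
  [6.5, 7.5, 0, 0, 0, 0, 1],
  [6.5, 7.5, -10, 0, 0, 0, 1],
  [6.5, 7.5, -15, 0, 0, 0, 1],
  [6.5, 7.5, -18, 0, 0, 0, 1],
  [6.5, 7.5, -21, 0, 0, 0, 1],
])

```text
clock: 2.85
tool_pos: [0.5376, 0.1194, 0.1184]
tcp_rot: [1.0, 0.011, 0.002, -0.001]
contact_force: [-6.4, 0.4, 31.0]
gripper_width: -0.002
grip_force: 15.2
```

send_rows([
  [0, 0, -1, 0, 0, 0, 1],
  [0, 0, -1, 0, 0, 0, 1],
])

```text
clock: 3.05
tool_pos: [0.5376, 0.1195, 0.1185]
tcp_rot: [1.0, 0.011, 0.003, -0.001]
contact_force: [-4.6, 1.2, 21.1]
gripper_width: 0.0
grip_force: 10.8
```

Run:
```python
from h import *
ims=[]
for n in('scene','side'):
    f=grab(n); c=f['pixels'][170:250,290:390]; ims.append(cv2.resize(c,(400,320),interpolation=cv2.INTER_CUBIC))
    for z in(.116,.122,.126): print(n,z,proj(f,[.533,.1185,z]))
    print([b for b in blobs(f,172,6,amin=20) if 280<b[0][0]<380 and 190<b[0][1]<240])
cv2.imwrite('pics/press2.png',np.hstack(ims)[:,:,::-1]); s=bot.sense();print(s['tool_pos'],s['contact_force'],s['moment'],s['q'])
```

```text
scene 0.116 [353.14688557 220.97643436]
scene 0.122 [353.3426929  218.81687073]
scene 0.126 [353.47424294 217.36541481]
[([320.6, 223.0], [306, 207, 29, 34, 228]), ([352.4, 224.0], [346, 219, 14, 10, 93])]
side 0.116 [338.42421355 215.45364665]
side 0.122 [338.44366969 213.11836843]
side 0.126 [338.45668974 211.55461223]
[([338.7, 217.9], [332, 214, 13, 8, 66]), ([309.8, 227.0], [290, 221, 39, 14, 130])]
[0.53755212 0.11945193 0.11851294] [-4.11159186  0.18082378 21.17827483] [0.07748852 0.76096827 0.04764503] [1.97510336e-01 3.75538646e-01 1.78859377e+00 5.57034254e-04
 9.71654226e-01 1.74582889e+00]
```

View pics/press2.png

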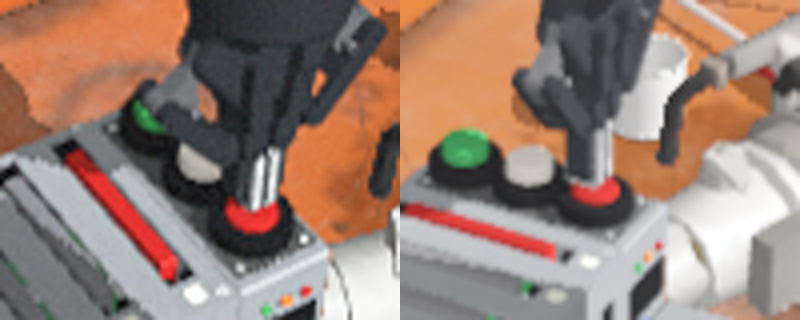

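send_rows([
  [0, 0, 3, 0, 0, 0, 1],
  [0, 0, 3, 0, 0, 0, 1],
])

```text
clock: 3.35
tool_pos: [0.5374, 0.1194, 0.1193]
tcp_rot: [1.0, 0.011, 0.002, -0.001]
contact_force: [2.3, 1.8, 4.3]
gripper_width: -0.001
grip_force: 2.3
```

send_rows([
  [0, 0, 3, 0, 0, 0, 1],
  [0, 0, 3, 0, 0, 0, 1],
])

```text
clock: 3.55
tool_pos: [0.5369, 0.1191, 0.1211]
tcp_rot: [1.0, 0.011, 0.001, -0.0]
contact_force: [2.3, 1.3, 2.4]
gripper_width: -0.0
grip_force: 1.7
```

send_rows([
  [0, 0, 3, 0, 0, 0, 1],
  [0, 0, 3, 0, 0, 0, 1],
])

```text
clock: 3.75
tool_pos: [0.536, 0.1188, 0.1233]
tcp_rot: [1.0, 0.011, -0.0, 0.0]
contact_force: [1.8, 0.8, 2.8]
gripper_width: 0.001
grip_force: 1.1
```

send_rows([
  [0, 0, 3, 0, 0, 0, 1],
  [0, 0, 3, 0, 0, 0, 1],
])

```text
clock: 3.95
tool_pos: [0.5352, 0.1186, 0.1258]
tcp_rot: [1.0, 0.011, -0.001, 0.0]
contact_force: [1.3, 0.5, -0.4]
gripper_width: 0.001
grip_force: 0.0
```

send_rows([
  [0, 0, 3, 0, 0, 0, 1],
  [0, 0, 3, 0, 0, 0, 1],
])

```text
clock: 4.15
tool_pos: [0.5358, 0.1188, 0.1291]
tcp_rot: [1.0, 0.011, -0.0, 0.0]
contact_force: [0.1, 0.7, 0.5]
gripper_width: -0.003
grip_force: 0.0
```

The red button pressed fully: the force fell from 4.3 N to 0 between z 119 and 125 mm, so its top is at about 124.5. Next is the white one.

send_rows([
  [0, 0, 6, 0, 0, 0, 1],
  [20, 0.5, 8, 0, 0, 0, 1],
  [40, 1, 8, 0, 0, 0, 1],
  [40, 1, 3, 0, 0, 0, 1],
  [40, 1, -3, 0, 0, 0, 1],
])

```text
clock: 4.65
tool_pos: [0.5756, 0.1198, 0.1259]
tcp_rot: [1.0, 0.011, -0.0, 0.0]
contact_force: [-0.0, -0.7, 0.2]
gripper_width: 0.001
grip_force: 0.0
```

send_rows([
  [0, 0, -6, 0, 0, 0, 1],
  [0, 0, -11, 0, 0, 0, 1],
  [0, 0, -15, 0, 0, 0, 1],
  [0, 0, -15, 0, 0, 0, 1],
  [0, 0, -15, 0, 0, 0, 1],
])

```text
clock: 5.15
tool_pos: [0.5756, 0.1199, 0.1182]
tcp_rot: [1.0, 0.011, 0.002, -0.0]
contact_force: [-11.7, -3.3, 38.3]
gripper_width: -0.001
grip_force: 19.3
```

send_rows([
  [0, 0, 2, 0, 0, 0, 1],
  [0, 0, 2, 0, 0, 0, 1],
  [0, 0, 2, 0, 0, 0, 1],
  [0, 0, 2, 0, 0, 0, 1],
  [0, 0, 2, 0, 0, 0, 1],
])

```text
clock: 5.65
tool_pos: [0.5755, 0.1199, 0.1184]
tcp_rot: [1.0, 0.011, 0.001, -0.0]
contact_force: [-8.4, -2.8, 28.8]
gripper_width: 0.002
grip_force: 14.5
```

send_rows([
  [0, 0, 0, 0, 0, 0, 1],
  [0, 0, 0, 0, 0, 0, 1],
  [0, 0, 0, 0, 0, 0, 1],
  [0, 0, 0, 0, 0, 0, 1],
  [0, 0, 0, 0, 0, 0, 1],
])

```text
clock: 6.15
tool_pos: [0.5755, 0.1198, 0.1184]
tcp_rot: [1.0, 0.011, 0.001, -0.0]
contact_force: [-8.0, -2.2, 28.3]
gripper_width: 0.002
grip_force: 14.5
```

send_rows([
  [0, 0, 0, 0, 0, 0, 1],
  [0, 0, 0, 0, 0, 0, 1],
  [0, 0, 0, 0, 0, 0, 1],
  [0, 0, 0, 0, 0, 0, 1],
])

```text
clock: 6.55
tool_pos: [0.5755, 0.1198, 0.1184]
tcp_rot: [1.0, 0.011, 0.001, -0.0]
contact_force: [-8.8, -2.7, 30.5]
gripper_width: 0.001
grip_force: 14.5
```

send_rows([
  [0, 0, 10, 0, 0, 0, 1],
  [0, 0, 20, 0, 0, 0, 1],
  [0, 0, 45, 0, 0, 0, 1],
  [0, 0, 45, 0, 0, 0, 1],
])

```text
clock: 6.95
tool_pos: [0.5773, 0.1203, 0.1607]
tcp_rot: [1.0, 0.011, 0.002, -0.0]
contact_force: [0.6, 0.6, 0.9]
gripper_width: 0.003
grip_force: 0.0
```

send_rows([
  [-40, 16, 0, 0, 0, 0, 1],
  [-80, 32, 0, 0, 0, 0, 1],
  [-114, 45, 0, 0, 0, 0, 1],
  [-114, 45, -35, 0, 0, 0, 1],
  [-114, 45, -77, 0, 0, 0, 1],
])

```text
clock: 7.45
tool_pos: [0.4618, 0.1657, 0.0813]
tcp_rot: [1.0, 0.012, 0.002, -0.001]
contact_force: [0.4, 0.3, -0.4]
gripper_width: -0.006
grip_force: 0.0
```

send_rows([
  [0, 0, 0, 0, 0, 0, 1],
  [0, 0, -6, 0, 0, 0, 1],
  [0, 0, -12, 0, 0, 0, 1],
])

```text
clock: 7.75
tool_pos: [0.4634, 0.1652, 0.0701]
tcp_rot: [1.0, 0.011, 0.001, -0.0]
contact_force: [0.5, -0.1, 0.7]
gripper_width: 0.003
grip_force: 0.0
```

send_rows([
  [0, 0, -4, 0, 0, 0, 1],
  [0.5, 0, -8, 0, 0, 0, 1],
  [1, 0, -11, 0, 0, 0, 1],
  [1, 0, -11, 0, 0, 0, 1],
])

```text
clock: 8.15
tool_pos: [0.4593, 0.1648, 0.0589]
tcp_rot: [1.0, 0.01, -0.004, 0.0]
contact_force: [-10.0, 1.4, 8.5]
gripper_width: 0.002
grip_force: 5.2
```

send_rows([
  [1, 0, -4, 0, 0, 0, 1],
  [2, 0, -7, 0, 0, 0, 1],
  [2, 0, -7, 0, 0, 0, 1],
])

```text
clock: 8.45
tool_pos: [0.4589, 0.1646, 0.0534]
tcp_rot: [1.0, 0.01, -0.006, 0.0]
contact_force: [-19.3, 2.2, 25.4]
gripper_width: -0.0
grip_force: 15.7
```

```bash
cat > rail.py <<'E'
from h import *
a=grab('scene');b=grab('side')
def r(f): return max([x for x in blobs(f,172,6,amin=60) if 285<x[0][0]<336 and 190<x[0][1]<240],key=lambda x:x[1][4])
p,q=r(a),r(b); print(p,q,[(v*1000).round(1) if np.ndim(v) else round(v*1000,1) for v in two(a,p[0],b,q[0])])
ims=[cv2.resize(f['pixels'][170:310,280:420],(400,400),interpolation=cv2.INTER_CUBIC) for f in(a,b)]
import sys; cv2.imwrite('pics/'+sys.argv[1],np.hstack(ims)[:,:,::-1])
E
python3 rail.py key.png
```

```text
([321.4, 217.3], [308, 199, 28, 37, 347]) ([311.2, 220.8], [292, 211, 39, 22, 402]) [array([572.8, 166.9, 116. ]), np.float64(0.3)]
```

View pics/key.png

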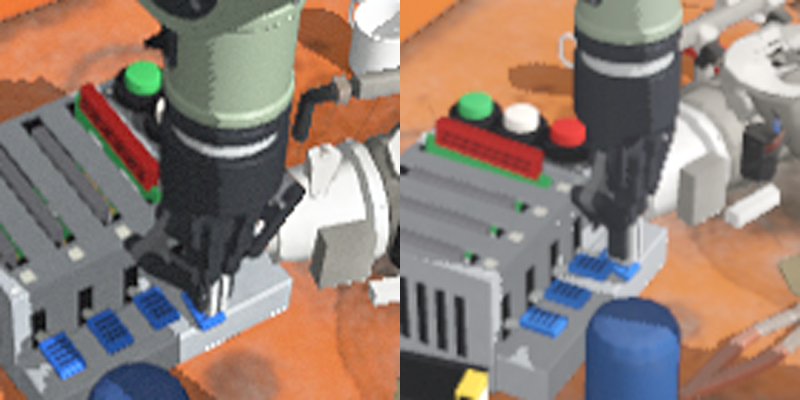

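The card popped up: the rail is clear of the plate with green board showing under it, and its mid-height measures 116 mm (expected 117). Next I retreat and go to the rail.

send_rows([
  [-3, 0, 15, 0, 0, 0, 1],
  [-3, 0, 60, 0, 0, 0, 1],
  [-3, 0, 105, 0, 0, 0, 0.7],
  [10, 0, 128, 0, 0, 0, 0.4],
  [50, 0, 128, 0, 0, 0, 0.4],
])

```text
clock: 9.05
tool_pos: [0.516, 0.1656, 0.1853]
tcp_rot: [1.0, 0.012, 0.004, -0.001]
contact_force: [1.7, 0.2, -0.1]
gripper_width: 0.298
grip_force: 0.0
```

send_rows([
  [40, 1, 0, 0, 0, 0, 0.4],
  [60, 2, 0, 0, 0, 0, 0.4],
  [60, 2, 0, 0, 0, 0, 0.4],
])

```text
clock: 9.35
tool_pos: [0.5781, 0.1669, 0.1799]
tcp_rot: [1.0, 0.011, 0.002, -0.0]
contact_force: [0.1, -0.4, 0.8]
gripper_width: 0.303
grip_force: 0.0
```

```bash
python3 rail.py above.png; python3 -c "
from h import *
f=grab('wrist','w1.png');print(proj(f,[.576,.167,.128]),proj(f,[.531,.166,.128]))
print(bot.sense())"
```

```text
([321.4, 217.3], [308, 199, 28, 38, 349]) ([311.2, 220.9], [292, 211, 39, 22, 407]) [array([572.9, 166.8, 115.7]), np.float64(0.1)]
[315.08290338 265.56002231] [315.20909132 348.07611309]
{'clock': 9.5, 'q': array([2.63337408e-01, 3.91395303e-01, 1.58997682e+00, 5.16389920e-05,
       1.16088031e+00, 1.81186823e+00]), 'joint_velocities': array([ 0.00364114, -0.01027997,  0.01278716,  0.0008377 , -0.00117286,
       -0.00123597]), 'tau': array([-2.19334681e-01, -4.38683653e+01, -2.28532147e+01, -1.14435321e-02,
       -5.22443990e-02,  1.83649586e-04]), 'tool_pos': array([0.57422756, 0.166737  , 0.17950086]), 'tcp_rot': array([ 9.99938091e-01,  1.11222235e-02, -3.25362253e-04,  5.93925663e-05]), 'contact_force': array([ 0.51769057,  0.44318263, -1.06076659]), 'moment': array([0.05048365, 0.01093821, 0.01919038]), 'grip_force': 0.0, 'gripper_width': 0.3039472340018503}
```

View pics/w1.png

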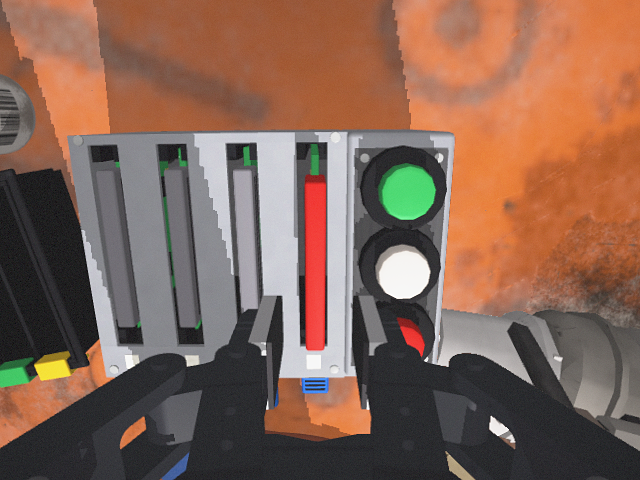

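The wrist view shows the red rail at column 315, rows 177–350, midway between the fingers. It matches the predicted point within 2 px. The white button's collar begins about 22 mm from the rail, so I narrow the opening before descending.

send_rows([
  [1, 0, -15, 0, 0, 0, 0.56],
  [1, 0, -35, 0, 0, 0, 0.56],
  [1, 0, -55, 0, 0, 0, 0.56],
  [1, 0, -68, 0, 0, 0, 0.56],
  [1, 0, -74, 0, 0, 0, 0.56],
])

```text
clock: 10.0
tool_pos: [0.5747, 0.1669, 0.1044]
tcp_rot: [1.0, 0.011, -0.001, 0.0]
contact_force: [-0.8, 1.4, 3.7]
gripper_width: 0.22
grip_force: 1.4
```

send_rows([
  [0, 0, 0, 0, 0, 0, 0.56],
  [0, 0, 0, 0, 0, 0, 1],
  [0, 0, 0, 0, 0, 0, 1],
  [0, 0, 0, 0, 0, 0, 1],
  [0, 0, 0, 0, 0, 0, 1],
], force=60)

```text
clock: 10.5
tool_pos: [0.5763, 0.1675, 0.1059]
tcp_rot: [1.0, 0.011, 0.0, -0.0]
contact_force: [-1.0, 4.1, 1.9]
gripper_width: 0.101
grip_force: 60.6
```

send_rows([
  [0, 0, 8, 0, 0, 0, 1],
  [0, 0, 18, 0, 0, 0, 1],
  [0, 0, 30, 0, 0, 0, 1],
  [0, 0, 42, 0, 0, 0, 1],
  [0, 0, 55, 0, 0, 0, 1],
])

```text
clock: 11.0
tool_pos: [0.5762, 0.1667, 0.1616]
tcp_rot: [1.0, 0.011, 0.0, 0.0]
contact_force: [0.6, 3.0, -1.8]
gripper_width: 0.102
grip_force: 59.9
```

send_rows([
  [0, 0, 15, 0, 0, 0, 1],
  [0, 0, 30, 0, 0, 0, 1],
  [0, 0, 45, 0, 0, 0, 1],
  [0, 0, 50, 0, 0, 0, 1],
  [0, 0, 50, 0, 0, 0, 1],
])

```text
clock: 11.5
tool_pos: [0.5766, 0.1662, 0.2117]
tcp_rot: [1.0, 0.011, 0.001, 0.0]
contact_force: [-0.3, 0.9, -2.7]
gripper_width: 0.101
grip_force: 60.1
```

Run:
```python
from h import *
a=grab('scene');b=grab('side')
ims=[cv2.resize(f['pixels'][110:360,170:420],(400,400),interpolation=cv2.INTER_CUBIC) for f in(a,b)]
cv2.imwrite('pics/lift.png',np.hstack(ims)[:,:,::-1])
```

```text
(no output)
```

View pics/lift.png

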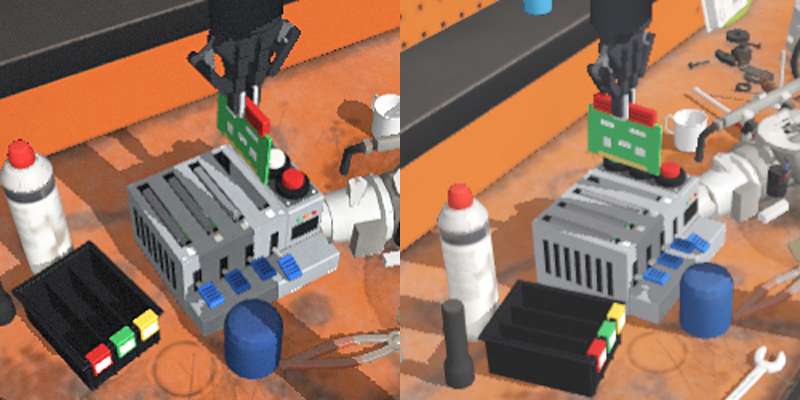

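The card hangs upright and clear of the rack, with its lower edge above the top plate. Next is the tote.

send_rows([
  [-8, 30, 5, 0, 0, 2, 1],
  [-18, 75, 5, 0, 0, 4, 1],
  [-28, 120, 5, 0, 0, 6.5, 1],
  [-38, 165, 5, 0, 0, 9, 1],
  [-46, 208, 5, 0, 0, 11.3, 1],
])

```text
clock: 12.1
tool_pos: [0.529, 0.3762, 0.2142]
tcp_rot: [0.994, 0.111, -0.001, 0.001]
contact_force: [0.5, 0.6, -1.6]
gripper_width: 0.1
grip_force: 60.0
```

send_rows([
  [-5, 25, 0, 0, 0, 0, 1],
  [-9, 45, 0, 0, 0, 0, 1],
  [-10, 55, 0, 0, 0, 0, 1],
  [-10, 55, 0, 0, 0, 0, 1],
])

```text
clock: 12.5
tool_pos: [0.52, 0.4303, 0.2145]
tcp_rot: [0.994, 0.11, -0.0, 0.0]
contact_force: [-0.3, 0.1, -1.7]
gripper_width: 0.097
grip_force: 60.0
```

Run:
```python
from h import *
a=grab('scene');b=grab('side');w=grab('wrist')
v=w['pixels'].copy()
C=np.array([.523,.430]);t=np.radians(12.56);ex=np.array([np.cos(t),np.sin(t)]);ey=np.array([-ex[1],ex[0]])
for f,im in((w,v),):
    for s in(-.063,.063):
        for y in(-.015,.015):
            p=proj(f,[*(C+s*ex+y*ey),.062]); cv2.circle(im,tuple(int(x) for x in p),3,(255,0,255),-1)
cv2.imwrite('pics/w2.png',np.clip(v.astype(int)*1.6,0,255).astype(np.uint8)[:,:,::-1])
for f in(a,b):
    print([x for x in blobs(f,45,85,smin=80,amin=150)],[x for x in blobs(f,172,6,amin=100)])
s=bot.sense();print(s['tool_pos'],s['tcp_rot'],s['contact_force'])
```

```text
[([205.3, 277.5], [180, 251, 42, 52, 464]), ([246.5, 321.6], [238, 313, 18, 21, 170])] [([352.9, 221.4], [346, 215, 15, 14, 170]), ([202.2, 257.9], [189, 239, 26, 35, 293]), ([231.6, 332.8], [223, 324, 18, 21, 178])]
[([257.3, 269.6], [227, 245, 60, 49, 1448])] [([483.0, 58.1], [460, 51, 56, 15, 473]), ([338.2, 216.0], [332, 211, 13, 11, 118]), ([206.9, 232.8], [200, 225, 16, 16, 214]), ([238.1, 244.4], [231, 236, 16, 17, 177]), ([270.0, 251.2], [259, 242, 23, 18, 276]), ([480.1, 268.1], [467, 247, 24, 37, 312]), ([292.5, 329.2], [286, 321, 13, 22, 139])]
[0.52059216 0.42851026 0.21514931] [ 9.94048050e-01  1.08941067e-01 -1.20919226e-04  5.51409193e-04] [-0.6765116  -0.34393979 -1.06552594]
```

View pics/w2.png

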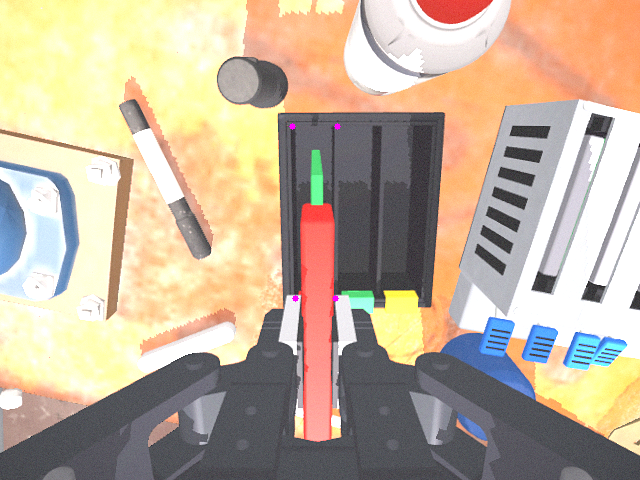

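In the wrist view the predicted red-clip compartment corners, at (292,126), (337,126), (295,298) and (335,298), fall on the real wall and divider. The card hangs along it at column 316. I'll shift (2.4, 1.5) mm and lower.

send_rows([
  [2.4, 1.5, -10, 0, 0, 0, 1],
  [2.4, 1.5, -30, 0, 0, 0, 1],
  [2.4, 1.5, -50, 0, 0, 0, 1],
  [2.4, 1.5, -70, 0, 0, 0, 1],
  [2.4, 1.5, -85, 0, 0, 0, 1],
])

```text
clock: 13.15
tool_pos: [0.5224, 0.4299, 0.1282]
tcp_rot: [0.994, 0.109, -0.001, 0.001]
contact_force: [-0.3, 0.9, -1.6]
gripper_width: 0.104
grip_force: 60.1
```

send_rows([
  [0, 0, -10, 0, 0, 0, 1],
  [0, 0, -20, 0, 0, 0, 1],
  [0, 0, -30, 0, 0, 0, 1],
  [0, 0, -40, 0, 0, 0, 1],
  [0, 0, -47, 0, 0, 0, 1],
])

```text
clock: 13.65
tool_pos: [0.5224, 0.4313, 0.0824]
tcp_rot: [0.994, 0.11, -0.0, 0.0]
contact_force: [-0.6, -0.6, -1.6]
gripper_width: 0.103
grip_force: 60.0
```

send_rows([
  [0, 0, -4, 0, 0, 0, 1],
  [0, 0, -6, 0, 0, 0, 1],
  [0, 0, -6, 0, 0, 0, 1],
])

```text
clock: 13.95
tool_pos: [0.5226, 0.4315, 0.0773]
tcp_rot: [0.994, 0.11, 0.0, -0.0]
contact_force: [-0.7, -0.6, -1.3]
gripper_width: 0.098
grip_force: 60.1
```

send_rows([
  [0, -0.8, -1.5, 0, 0, 0, 1],
  [0, -0.8, -3, 0, 0, 0, 1],
  [0, -0.8, -3, 0, 0, 0, 1],
])

```text
clock: 14.25
tool_pos: [0.5234, 0.4314, 0.0764]
tcp_rot: [0.994, 0.109, 0.001, -0.001]
contact_force: [-0.1, -0.5, 7.0]
gripper_width: 0.1
grip_force: 61.2
```

send_rows([
  [0, 0, -1, 0, 0, 0, 1],
  [0, 0, -2, 0, 0, 0, 1],
  [0, 0, -2, 0, 0, 0, 1],
])

```text
clock: 14.55
tool_pos: [0.5244, 0.432, 0.0757]
tcp_rot: [0.994, 0.109, 0.003, -0.002]
contact_force: [1.4, 0.1, 9.5]
gripper_width: 0.1
grip_force: 61.7
```

send_rows([
  [0, 0, 1.5, 0, 0, 0, 1],
  [0, 0, 1.5, 0, 0, 0, 0.6],
  [0, 0, 1.5, 0, 0, 0, 0.3],
  [0, 0, 1.5, 0, 0, 0, 0],
  [0, 0, 1.5, 0, 0, 0, -0.4],
])

```text
clock: 15.05
tool_pos: [0.5223, 0.4304, 0.0733]
tcp_rot: [0.994, 0.11, -0.0, 0.0]
contact_force: [-0.3, -0.6, -1.4]
gripper_width: 0.653
grip_force: 0.0
```

send_rows([
  [0, 0, 1.5, 0, 0, 0, -0.4],
  [0, 0, 6, 0, 0, 0, -0.4],
  [0, 0, 16, 0, 0, 0, -0.4],
  [0, 0, 35, 0, 0, 0, -0.4],
  [0, 0, 75, 0, 0, 0, -0.4],
])

```text
clock: 15.55
tool_pos: [0.521, 0.4295, 0.147]
tcp_rot: [0.994, 0.11, -0.003, 0.002]
contact_force: [0.5, 0.7, -1.0]
gripper_width: 0.698
grip_force: 0.0
```

send_rows([
  [0, 0, 45, 0, 0, 0, -0.4],
  [0, 0, 90, 0, 0, 0, -0.4],
  [0, 0, 110, 0, 0, 0, -0.4],
  [0, 0, 110, 0, 0, 0, -0.4],
])

```text
clock: 15.95
tool_pos: [0.5238, 0.4317, 0.2644]
tcp_rot: [0.994, 0.11, 0.004, -0.003]
contact_force: [0.8, -0.6, 0.6]
gripper_width: 0.702
grip_force: 0.0
```

Run:
```python
from h import *
a=grab('scene');b=grab('side')
ims=[cv2.resize(f['pixels'][160:380,180:400],(400,400),interpolation=cv2.INTER_CUBIC) for f in(a,b)]
cv2.imwrite('pics/end.png',np.hstack(ims)[:,:,::-1])
```

View pics/end.png

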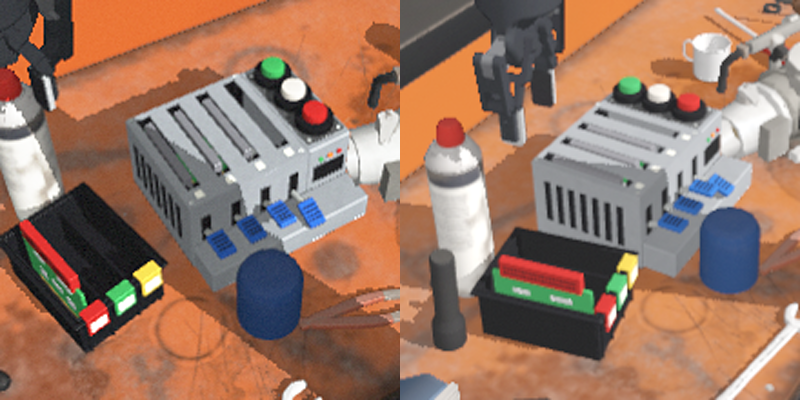

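The card stands level in the red-clip compartment (rail at about (50,255) in the scene crop, (540,275) in the side crop). The other three cards are seated, the filter, can and torch are standing, and the gripper is clear.

```bash
python3 -c "
from workcell import sign_off
print(sign_off())"
```

```text
the job is handed in; nothing more can be done
None
```

The rack is shut down as asked, the failed red card stands upright at the bottom of the red-clip compartment, and the job was handed in at about 16 s of the 48 s allowed; no verdict came back.

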